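Hold the sample bar under the needle against the sprung fence

ROBOT

A 6-joint arm with a two-finger parallel gripper is mounted at the origin on a cart in front of the work surface, level with it; the furniture and walls round the work are solid. World frame = base frame: x ahead of the robot, y to its left, z up, the work surface at z = 0. Lengths are in m, angles in rad, forces in N, time in s.
With the tool pointing down it reaches from about 0.3 to 0.775 m from the base axis. Payload 14.6 kg.
Tool frame: the origin (TCP) lies at the very end of the fingers, on their centre line; the grasp point (between the pads) lies 19 mm behind it; y points along the fingers, x is the direction in which the jaws open and shut, and the axes are right-handed (so a half turn about y gives the same grasp; the last joint's range is limited). The gripper opens to 94 mm and grips with 3 to 60 N. Pads are 16 mm wide; open, the fingers measure 119 mm over their backs; the gripper's body (75 mm by 177 mm) begins 78 mm behind the grasp point.
Start: joints at [1.156, 0.3, 1.521, -0, 1.321, -0.067], TCP at [0.187, 0.517, 0.205] pointing down, gripper open.
Joint ranges: [-3.03, 3.03], [-0.79, 2.21], [0.23, 2.52], [-1.04, 4.18], [0, 3.07], [-2.55, 2.55]. Speed limits (rad/s): [2.22, 2.22, 2.57, 3.14, 3.14, 3.14].

INTERFACE

Orientations are given as [roll, pitch, yaw] about the fixed x, y, z axes, in that order (R = Rz(yaw) Ry(pitch) Rx(roll)).
In Python, from station import get_obs, cams, hand_in gives the robot as it stands. The module is installed in compiled form; this text tells all that it offers.
- The arm moves only by the tool step_arm, never from a script. Its argument "plan" is a list of rows, each an object with "grip": the closure, from -1 (fully open) to 1 (shut), so that 0 is half open; "slide": the shift along the tool's x, y, z in m, a list of three; "spin": the turn about the tool's y in degrees. A call has 1 to 20 rows; each row shifts and turns the commanded pose from where the row before left it, along the tool's axes as they then stand; what a row does not reach is not made up. A row lasts 1/12 s, in which the tool goes at most 41.7 mm and 7.16 degrees, less where a joint would pass 70% of its speed; a pose out of reach is approached as far as the arm can. A call is refused whole if a number of a shift passes 0.0417 or a number of a turn 7.16, either way. A call with a gripper value outside its range is refused whole. The fingers move at their own pace and stop on an object; "force" is the grip in N (left out, the last holds). Time passes only in rows, so rows that do not move let the fingers close. It gives the time, the measured TCP pose, the force and the opening at its end, in the units of the state.
- get_obs(): the state, without advancing time (a new reading comes with each control period).
- cams.camera(name): name is "scene" or "top" or "wrist"; returns the picture (384x512x3 uint8, blue, green, red); there is no depth.
- cams.calibration(name): a dict with "K" (3x3 intrinsics, pixels), "T" (4x4, takes a point from camera to world coordinates). Camera axes: x right, y up, looking along -z (the intrinsics and any distortion apply to the point x, -y, -z); pixel columns grow to the right and rows downward; lengths in m; the calibration is good to about 2 mm. A picture is of the moment at which its call begins: read the wrist's pose just before it. calibration takes no time and is no camera call; for the wrist camera it gives the pose at the moment of the call.
- hand_in(): hands the job in, once; it reports no verdict.
The state is a dict: "time_s": time; "qpos": joint angles; "joint_vel": joint speeds; "tau": joint torques, N m; "ee_pos": TCP position; "eef_rot": TCP orientation; "force": force on the tool from outside, world axes, zero at the start; "moment": the same for the moment, N m; "grip_width": finger opening in m.
Only numpy, scipy, OpenCV 4.12 (cv2) and the standard library are available. Lean on these libraries where they do the work, as an engineer would, in place of code of your own. Each camera call takes 0.05 s, during which the arm holds its last target.

TASK

Be a third hand: slide the aluminium sample bar along the worktop so that its hole comes right under the fixed needle, and press the bar's long edge flush against the sprung fence pad with about 10 N, which pushes the pad in roughly half of its travel. Finish while still holding it there, flat on the worktop and still, pressing steadily so that a colleague can fasten it; never drive the pad to its end stop, and leave the dropper bottle, the timer and the beaker where they stand.

Things in the scene. Friction and masses are not known exactly. Their poses are not given: they have to be found in the camera images.
- work_bar: Loose aluminium bar, 48 (x) x 180 (y) x 16 mm, 0.2 to 0.4 kg, on four 2 mm slippery glide buttons (friction 0.15), with an upright grip tab on top, 14 mm thick (y), x = -17 to +28 mm, 18 to 59 mm up, its far end flush with the bar's edge. Origin on the worktop below the tab; x points across the bar to the long edge facing the fence (28 mm away); the bar spans y = -145 to +35 mm.
- bar_hole (a point): Middle of the mouth of the bar's only hole, 12 mm wide and 10 mm deep, in the top face near the long end: at (0, -125, 18) mm in the bar's frame. Axes as the bar's.
- fixture: Fixed jig: grey housing with the sprung fence pad in front, and a column whose overarm carries the needle. Origin on the worktop below the middle of the pad's relaxed face; x points from the pad into the housing, away from the robot (press this way), y along the fence. Foot and housing: x = 26 to 63 mm, 51 mm high. Column at (43, -125) mm, 130 mm high; overarm 99 to 119 mm up.
- needle_tip (a point): Point of the fixed vertical needle (3 mm thick, hub 11 mm wide above 60 mm, 20 mm above 99 mm), at (-20.5, -125, 26) mm in the fixture's frame, 8 mm above the bar's top. With the bar flush on the pad, the pad pushed in 7.5 mm (10 N) and the tab facing the pad's middle, the hole is exactly under it.
- pad (a joint): Travel of the sprung fence pad along the fixture's +x, in m: 0 relaxed, 0.016 at the end stop. Its push on the bar is 4 N + 0.8 N per mm of travel: 10 N at 0.0075. No latch; it springs back.
- pad_face (a point): Middle of the pad's front face, which moves with the pad: 70 mm wide (y), from 3 to 53 mm above the worktop; the point lies 28 mm above the worktop.
- dropper: Bystander: small white dropper bottle, 38 mm wide, 90 mm high, origin at the middle of its underside.
- timer: Bystander: white bench timer, 54 x 62 x 62 mm, origin at the middle of its underside.
- beaker: Bystander: white plastic beaker, 96 mm wide, 100 mm high, origin at the middle of its underside.
There are look-alikes about, which are no part of the job. Of the things that look like the work_bar, take the one that is farthest to the robot's right at the start.

How it is judged:
By the outcome, as a careful person would: the job done as asked, in the order asked, and still so for the second after the job is handed in, while the arm keeps its last pose, push and grip.
It also fails if it takes over 42 s, if anything falls off the work surface, if the arm or the gripper's body presses on something with over 40 N, if the wrist force passes 120 N, or if a joint passes its speed limit or range.

## Working session

There is one attempt and no reset: what is moved stays moved. The work goes in short steps, Python scripts to look and compute and a tool call to move; the robot and the scene stay as the last step left them, time stands still between calls to the robot, and variables do not carry over. Pictures are saved under pics/ and viewed, and the job is handed in when it is done.

Besides the shell and the picture viewer there is one more tool, called as name(argument=value, ...), one argument or row to a line, values as JSON. step_arm: Moves the arm, as the interface text tells. Its arguments: {"type":"object","properties":{"plan":{"type":"array","items":{"type":"object","properties":{"grip":{"type":"number"},"slide":{"type":"array","items":{"type":"number"}},"spin":{"type":"number"}}}},"force":{"type":"number"}},"required":["plan"]}

```bash
mkdir -p pics; python3 - <<'E'
from station import get_obs, cams
import cv2, numpy as np
o=get_obs()
for k,v in o.items(): print(k,np.round(v,4))
for n in ["scene","top","wrist"]:
    c=cams.calibration(n); print(n,{k:np.round(v,4).tolist() if hasattr(v,'__len__') else v for k,v in c.items()})
for n in ["scene","top"]:
    cv2.imwrite(f"pics/{n}0.png",cams.camera(n))
print(get_obs()["time_s"])
E
```

```text
time_s 0.0
qpos [ 1.1564  0.3005  1.5216  0.      1.3207 -0.0666]
joint_vel [ 0.0002 -0.001   0.002   0.0017 -0.0015  0.0019]
tau [ 1.00000e-04 -5.31801e+01 -3.52739e+01  7.08000e-02  2.44000e-02
  1.00000e-04]
ee_pos [0.1873 0.5168 0.2049]
eef_rot [-1.5707e+00  1.2000e-03  1.2230e+00]
force [-0.4785  0.3482 -0.3618]
moment [-0.0115 -0.0166 -0.0043]
grip_width 0.0939
scene {'K': [[442.79, 0.0, 261.7003], [0.0, 442.79, 197.5462], [0.0, 0.0, 1.0]], 'T': [[0.606, 0.6308, -0.4847, -0.1041], [-0.7955, 0.4856, -0.3626, -0.4288], [0.0067, 0.6053, 0.796, 1.0865], [0.0, 0.0, 0.0, 1.0]]}
top {'K': [[420.2472, 0.0, 255.357], [0.0, 420.2472, 193.1377], [0.0, 0.0, 1.0]], 'T': [[0.0152, 0.9932, -0.1157, 0.4104], [-0.9999, 0.0151, -0.0015, 0.0719], [0.0002, 0.1157, 0.9933, 1.2434], [0.0, 0.0, 0.0, 1.0]]}
wrist {'K': [[286.7342, 0.0, 258.8818], [0.0, 286.7342, 194.1359], [0.0, 0.0, 1.0]], 'T': [[0.3402, -0.9065, -0.2498, 0.1153], [0.9403, 0.3277, 0.0914, 0.5433], [-0.001, -0.266, 0.964, 0.3844], [0.0, 0.0, 0.0, 1.0]]}
0.1
```

View pics/scene0.png

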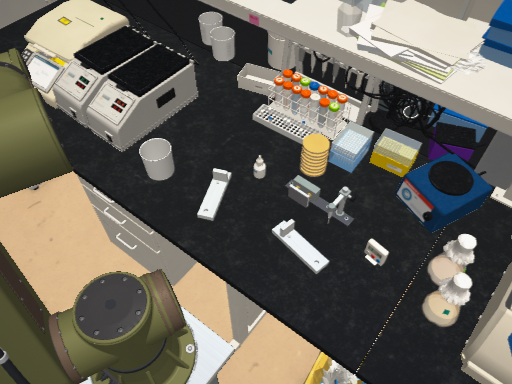

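View pics/top0.png

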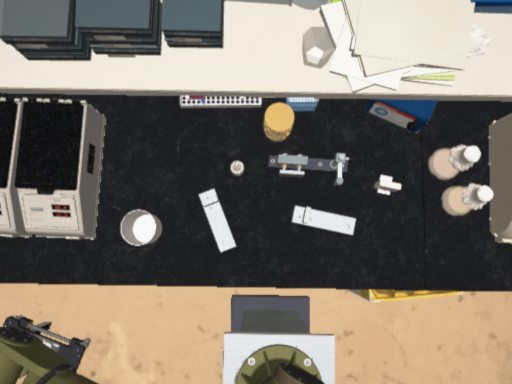

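Bar candidates in the top image are the bar at (217,220) and the bar at (324,220). World -y, the robot's right, is image right, so the one at (324,220) is the work_bar. I'll check it in an enlarged crop.

```bash
python3 - <<'E'
import cv2
t=cv2.imread("pics/top0.png"); s=cv2.imread("pics/scene0.png")
cv2.imwrite("pics/top0_c.png",cv2.resize(t[140:250,255:415],None,fx=5,fy=5,interpolation=cv2.INTER_CUBIC))
cv2.imwrite("pics/scene0_c.png",cv2.resize(s[165:285,260:400],None,fx=5,fy=5,interpolation=cv2.INTER_CUBIC))
E
```

```text
(no output)
```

View pics/top0_c.png

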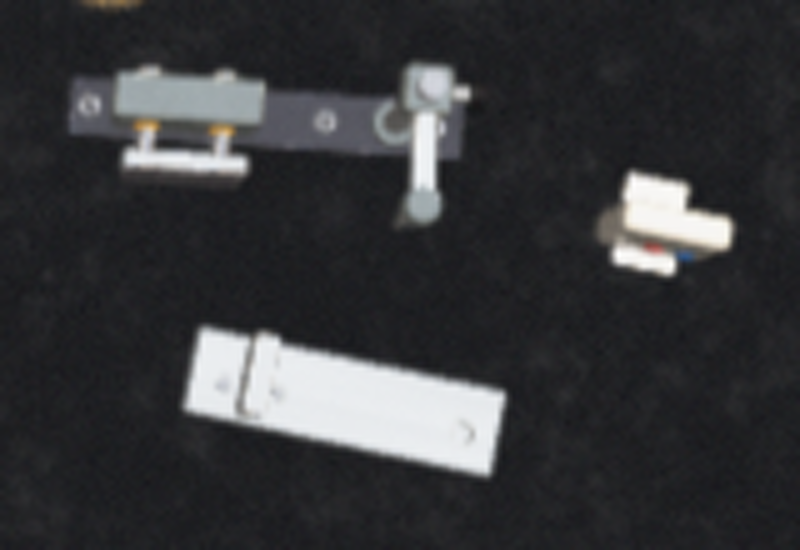

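View pics/scene0_c.png

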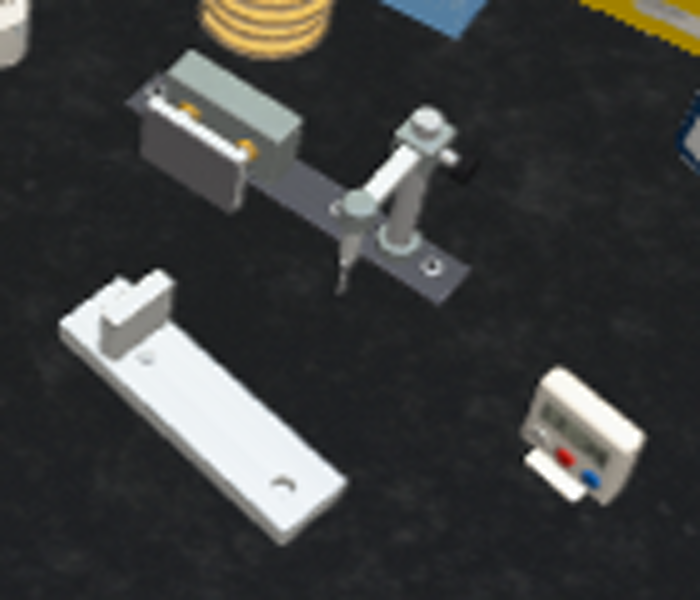

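```bash
cat > h.py <<'E'
import numpy as np, cv2
from scipy.optimize import least_squares
def proj(P,c):
    K,T=np.array(c["K"]),np.array(c["T"])
    p=(np.asarray(P)-T[:3,3])@T[:3,:3]
    return np.stack([K[0,0]*p[:,0]/-p[:,2]+K[0,2], K[1,1]*-p[:,1]/-p[:,2]+K[1,2]],1)
def back(uv,z,c):
    K,T=np.array(c["K"]),np.array(c["T"])
    d=T[:3,:3]@np.array([(uv[0]-K[0,2])/K[0,0],-(uv[1]-K[1,2])/K[1,1],-1])
    return T[:3,3]+d*(z-T[2,3])/d[2]
def place(L,x,y,a):
    L=np.asarray(L,float)/1000
    return np.c_[x+L[:,0]*np.cos(a)-L[:,1]*np.sin(a), y+L[:,0]*np.sin(a)+L[:,1]*np.cos(a), L[:,2]]
def fit(obs,x0):
    # obs: list of (calib, local pts mm, pixels)
    f=lambda p: np.concatenate([(proj(place(L,*p),c)-np.array(U)).ravel() for c,L,U in obs])
    r=least_squares(f,x0,loss='soft_l1'); return r.x, f(r.x).reshape(-1,2)
E
python3 - <<'E'
from h import *
from station import cams
t=cams.calibration("top"); s=cams.calibration("scene")
ct=lambda L:[(255+(u+.5)/5-.5,140+(v+.5)/5-.5) for u,v in L]
cs=lambda L:[(260+(u+.5)/5-.5,165+(v+.5)/5-.5) for u,v in L]
print("approx bar",[back(p,.018,t).round(4) for p in ct([(200,327),(505,392),(490,475),(183,410)])])
LB=[(28,35,18),(28,-145,18),(-20,-145,18),(-20,35,18),(0,-125,18)]
# bar pics
ot=(t,LB,ct([(200,327),(505,392),(490,475),(183,410),(463,432)]))
os_=(s,[(28,-145,18),(-20,-145,18),(-20,35,18),(0,-125,18)],cs([(347,482),(282,537),(60,325),(285,484)]))
for o in ([ot],[os_],[ot,os_]):
    x,r=fit(o,[.35,-.05,0]); print("bar",x.round(4),np.degrees(x[2]).round(2)); print(r.round(1).tolist())
LFt=[(0,35,53),(0,-35,53),(-20.5,-125,119),(43,-125,130)]
ft=(t,LFt,ct([(124,168),(246,178),(424,203),(434,82)]))
fs=(s,[(-20.5,-125,26),(0,-35,53),(0,35,53),(-20.5,-125,119),(43,-125,130)],cs([(340,291),(240,162),(143,102),(358,203),(427,116)]))
for o in ([ft],[fs],[ft,fs]):
    x,r=fit(o,[.45,0,0]); print("fix",x.round(4),np.degrees(x[2]).round(2)); print(r.round(1).tolist())
E
```

```text
approx bar [array([ 0.5199, -0.0416,  0.018 ]), array([ 0.4846, -0.2196,  0.018 ]), array([ 0.4363, -0.2103,  0.018 ]), array([ 0.4713, -0.0319,  0.018 ])]
bar [ 0.4847 -0.0713 -0.1937] -11.1
[[0.3, 0.3], [-0.2, 0.1], [-0.2, -0.3], [0.4, -0.2], [-0.3, 0.1]]
bar [ 0.4852 -0.0722 -0.1934] -11.08
[[-0.2, 0.1], [0.6, -0.5], [-0.1, -0.2], [-0.2, 0.8]]
bar [ 0.4849 -0.0718 -0.1929] -11.05
[[0.4, 0.3], [-0.1, 0.0], [-0.0, -0.4], [0.6, -0.2], [-0.2, 0.0], [-0.4, 0.0], [0.4, -0.6], [-0.3, -0.2], [-0.4, 0.8]]
fix [ 0.6058 -0.0294 -0.0412] -2.36
[[0.0, 0.2], [0.0, -0.5], [0.2, -0.0], [-0.2, 0.3]]
fix [ 0.6097 -0.0283 -0.0525] -3.01
[[-0.4, 0.5], [-0.4, 0.2], [0.3, 0.1], [0.3, -1.0], [0.2, -0.0]]
fix [ 0.6072 -0.0291 -0.0453] -2.6
[[-0.1, -0.4], [-0.1, -0.9], [-0.0, -0.4], [-0.3, -0.1], [-0.4, 1.0], [-0.5, 0.8], [0.0, 0.8], [0.3, -0.5], [0.0, 0.4]]
```

```bash
python3 - <<'E'
from h import *
from station import cams
t=cams.calibration("top"); s=cams.calibration("scene")
for z in [0.1,.2,.3,.4,.5,.6]:
    P=[back(p,z,t) for p in [(250,97),(420,96)]]
    print(z,np.round(P,3).tolist(),proj(np.array(P),s).round(0).tolist())
# dropper, beaker, timer
for n,p in dict(dropper=(237,172),beaker=(141,235),timer=(388,188)).items(): print(n,back(p,0,t).round(3))
yaw=np.radians(78.95); d=np.array([.4849,-.0718])-[.1873,.5168]
print(d@[np.cos(yaw),np.sin(yaw)], d@[-np.sin(yaw),np.cos(yaw)])
E
```

```text
0.1 [[0.816, 0.093, 0.1], [0.826, -0.386, 0.1]] [[304.0, 124.0], [447.0, 194.0]]
0.2 [[0.78, 0.091, 0.2], [0.79, -0.346, 0.2]] [[301.0, 106.0], [440.0, 172.0]]
0.3 [[0.745, 0.089, 0.3], [0.753, -0.306, 0.3]] [[297.0, 85.0], [431.0, 147.0]]
0.4 [[0.709, 0.087, 0.4], [0.717, -0.266, 0.4]] [[292.0, 61.0], [422.0, 117.0]]
0.5 [[0.674, 0.086, 0.5], [0.681, -0.226, 0.5]] [[287.0, 32.0], [411.0, 83.0]]
0.6 [[0.638, 0.084, 0.6], [0.644, -0.186, 0.6]] [[280.0, -3.0], [397.0, 41.0]]
dropper [0.618 0.13  0.   ]
beaker [0.426 0.409 0.   ]
timer [ 0.577 -0.322  0.   ]
-0.5206478622184783 -0.40489692956026285
```

step_arm(
  plan=[
    {"grip": -1,"slide": [-0.012,0,-0.009],"spin": -4.4},
    {"grip": -1,"slide": [-0.024,0,-0.019],"spin": -4.5},
    {"grip": -1,"slide": [-0.0285,0,-0.022],"spin": 0},
    {"grip": -1,"slide": [-0.0285,0,-0.022],"spin": 0},
    {"grip": -1,"slide": [-0.0285,0,-0.022],"spin": 0},
    {"grip": -1,"slide": [-0.0285,0,-0.022],"spin": 0},
    {"grip": -1,"slide": [-0.0285,0,-0.022],"spin": 0},
    {"grip": -1,"slide": [-0.0285,0,-0.022],"spin": 0},
    {"grip": -1,"slide": [-0.0285,0,-0.022],"spin": 0},
    {"grip": -1,"slide": [-0.0285,0,-0.022],"spin": 0},
    {"grip": -1,"slide": [-0.0285,0.006,-0.022],"spin": 0},
    {"grip": -1,"slide": [-0.0285,0.006,-0.022],"spin": 0},
    {"grip": -1,"slide": [-0.0285,0.006,-0.022],"spin": 0},
    {"grip": -1,"slide": [-0.0285,0.006,-0.022],"spin": 0},
    {"grip": -1,"slide": [-0.0285,0.006,-0.022],"spin": 0},
    {"grip": -1,"slide": [-0.0285,0.006,-0.022],"spin": 0},
    {"grip": -1,"slide": [-0.0285,0.006,-0.022],"spin": 0},
    {"grip": -1,"slide": [-0.0285,0.006,-0.022],"spin": 0},
    {"grip": -1,"slide": [-0.018,0.006,-0.015],"spin": 0},
    {"grip": -1,"slide": [-0.01,0.006,-0.01],"spin": 0},
  ],
)

```text
time_s: 1.77
ee_pos: [0.4817, -0.0751, 0.1447]
eef_rot: [-1.57, 0.0, 1.376]
force: [-0.8, 0.2, -0.0]
grip_width: 0.0938
```

step_arm(
  plan=[
    {"grip": -1,"slide": [0,0,0],"spin": 0},
    {"grip": -1,"slide": [0,0,0],"spin": 0},
    {"grip": -1,"slide": [0,0,0],"spin": 0},
  ],
)

```text
time_s: 2.02
ee_pos: [0.4808, -0.072, 0.1456]
eef_rot: [-1.571, -0.0, 1.379]
force: [-0.4, -0.4, 0.9]
grip_width: 0.0941
```

```bash
python3 - <<'E'
from station import get_obs, cams
import cv2, numpy as np, pickle
c=cams.calibration("wrist"); o=get_obs()
w=cams.camera("wrist"); cv2.imwrite("pics/w1.png",w); pickle.dump(c,open("w1.pkl","wb"))
for k in ["time_s","qpos","ee_pos","eef_rot","force","moment"]: print(k,np.round(o[k],4))
print(np.round(c["T"],4).tolist())
E
```

```text
time_s 2.0167
qpos [-2.2400e-01  2.1970e-01  1.7689e+00  1.0000e-04  1.1532e+00 -1.6028e+00]
ee_pos [ 0.4808 -0.072   0.1456]
eef_rot [-1.5706e+00 -1.0000e-04  1.3787e+00]
force [-0.3931 -0.4267  0.8868]
moment [ 0.0761  0.0322 -0.0468]
[[0.1903, -0.9464, -0.2611, 0.4054], [0.9817, 0.1835, 0.0501, -0.0574], [0.0005, -0.2659, 0.964, 0.3251], [0.0, 0.0, 0.0, 1.0]]
```

View pics/w1.png

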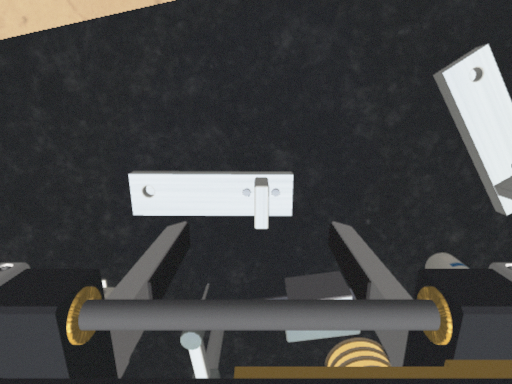

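```bash
python3 - <<'E'
import cv2
t=cv2.imread("pics/w1.png")
cv2.imwrite("pics/w1_c.png",cv2.resize(t[155:255,120:310],None,fx=4,fy=4,interpolation=cv2.INTER_CUBIC))
cv2.imwrite("pics/w1_d.png",cv2.resize(t[260:380,90:370],None,fx=2.8,fy=2.8,interpolation=cv2.INTER_CUBIC))
E
```

```text
(no output)
```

View pics/w1_c.png

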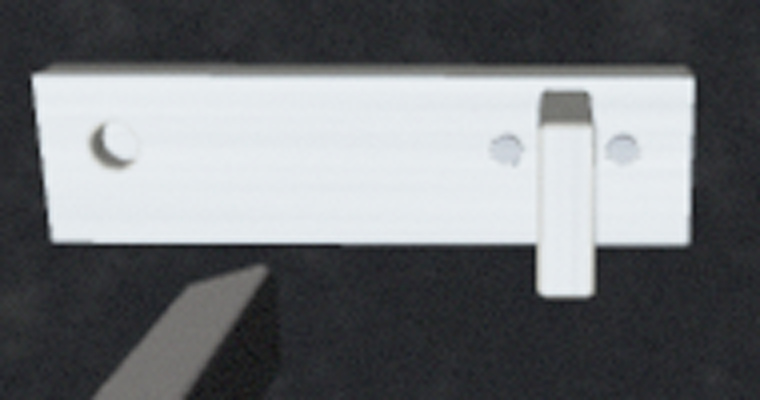

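View pics/w1_d.png

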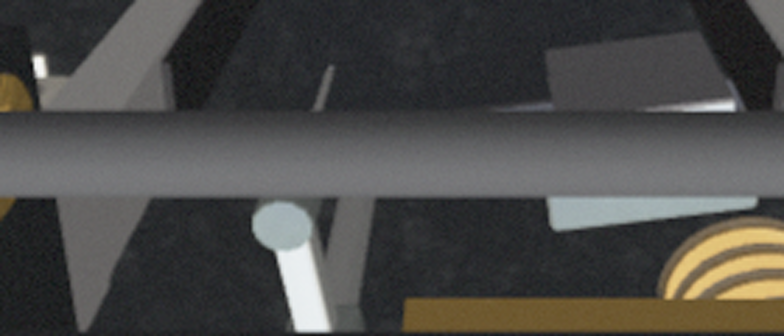

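```bash
python3 - <<'E'
from h import *
import pickle
w=pickle.load(open("w1.pkl","rb"))
cu=lambda L:[(120+(u+.5)/4-.5,155+(v+.5)/4-.5) for u,v in L]
cd=lambda L:[(90+(u+.5)/2.8-.5,260+(v+.5)/2.8-.5) for u,v in L]
ob=(w,[(-20,-145,18),(-20,35,18),(28,35,18),(28,-145,18),(28,-7,59),(28,7,59),(-17,-7,59),(-17,7,59),(0,-125,18)],cu([(32,73),(695,75),(690,244),(50,243),(538,297),(594,297),(540,124),(594,124),(114,144)]))
x,r=fit([ob],[.485,-.07,-.19]);print(x.round(4),np.degrees(x[2]));print(r.round(1).tolist())
of=(w,[(0,-35,3),(0,35,3),(-20.5,-125,26)],cd([(546,50),(697,33),(330,67)]))
x,r=fit([of],[.607,-.03,-.05]);print(x.round(4),np.degrees(x[2]));print(r.round(1).tolist())
E
```

```text
[ 0.486  -0.0705 -0.1959] -11.225333009053196
[[0.3, 0.2], [-0.2, 0.4], [-0.5, -0.2], [0.7, -0.6], [-0.1, 0.2], [-0.0, 0.3], [-0.6, -0.4], [0.6, -0.4], [-0.1, 0.3]]
[ 0.6089 -0.0292 -0.0471] -2.698937535694202
[[-0.9, 0.7], [0.4, -0.4], [0.3, -0.2]]
```

step_arm(
  plan=[
    {"grip": -1,"slide": [0.001,0.01,-0.002],"spin": 0.2},
    {"grip": -1,"slide": [0.001,0.02,-0.0027],"spin": 0},
    {"grip": -1,"slide": [0,0.025,0],"spin": 0},
    {"grip": -1,"slide": [0,0.025,0],"spin": 0},
    {"grip": -1,"slide": [0,0.02,0],"spin": 0},
    {"grip": -1,"slide": [0,0.012,0],"spin": 0},
    {"grip": -1,"slide": [0,0.006,0],"spin": 0},
    {"grip": -1,"slide": [0,0.002,0],"spin": 0},
    {"grip": -1,"slide": [0,0,0],"spin": 0},
    {"grip": -1,"slide": [0,0,0],"spin": 0},
    {"grip": -1,"slide": [0,0,0],"spin": 0},
  ],
)

```text
time_s: 2.98
ee_pos: [0.4866, -0.0716, 0.0263]
eef_rot: [-1.572, 0.0, 1.375]
force: [0.4, 0.3, -0.1]
grip_width: 0.0939
```

```bash
python3 - <<'E'
from station import get_obs, cams
import cv2, numpy as np, pickle
c=cams.calibration("wrist"); o=get_obs()
w=cams.camera("wrist"); cv2.imwrite("pics/w2.png",w); pickle.dump(c,open("w2.pkl","wb"))
for k in ["time_s","qpos","ee_pos","eef_rot","force","moment"]: print(k,np.round(o[k],4))
E
```

```text
time_s 2.9833
qpos [-2.2060e-01  4.0800e-01  1.8442e+00 -1.0000e-04  8.8780e-01 -1.5955e+00]
ee_pos [ 0.4866 -0.0716  0.0263]
eef_rot [-1.5723e+00  1.0000e-04  1.3750e+00]
force [ 0.3666  0.3263 -0.0727]
moment [-0.0088  0.0324  0.0523]
```

View pics/w2.png

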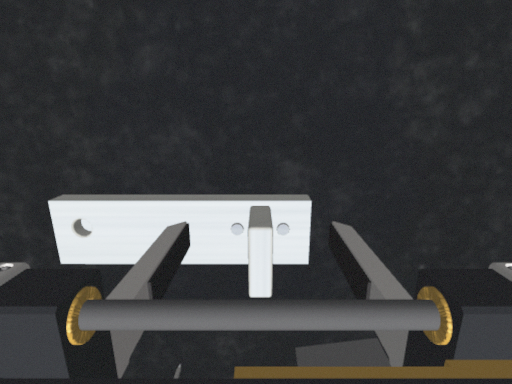

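The tab sits at (261,250), centred between the fingertips at (185,225) and (333,225). I'll close the gripper.

step_arm(
  plan=[
    {"grip": 1,"slide": [0,0,0],"spin": 0},
    {"grip": 1,"slide": [0,0,0],"spin": 0},
    {"grip": 1,"slide": [0,0,0],"spin": 0},
    {"grip": 1,"slide": [0,0,0],"spin": 0},
    {"grip": 1,"slide": [0,0,0],"spin": 0},
    {"grip": 1,"slide": [0,0,0],"spin": 0},
    {"grip": 1,"slide": [0,0,0],"spin": 0},
    {"grip": 1,"slide": [0,0,0],"spin": 0},
  ],
  force=45,
)

```text
time_s: 3.7
ee_pos: [0.4862, -0.0716, 0.0254]
eef_rot: [-1.571, 0.0, 1.375]
force: [-0.1, 0.4, -0.3]
grip_width: 0.0443
```

```bash
cat > look.py <<'E'
import sys
from station import get_obs, cams
import cv2, numpy as np, pickle
o=get_obs()
for k in ["time_s","ee_pos","eef_rot","force","moment","grip_width"]: print(k,np.round(o[k],4))
for n in sys.argv[2:]:
    c=cams.calibration(n); w=cams.camera(n)
    cv2.imwrite(f"pics/{n}_{sys.argv[1]}.png",w); pickle.dump(c,open(f"{n}_{sys.argv[1]}.pkl","wb"))
E
python3 look.py g wrist
```

```text
time_s 3.7
ee_pos [ 0.4862 -0.0716  0.0254]
eef_rot [-1.5708  0.      1.3748]
force [-0.0521  0.3578 -0.2748]
moment [0.0469 0.0354 0.0411]
grip_width 0.0443
```

View pics/wrist_g.png

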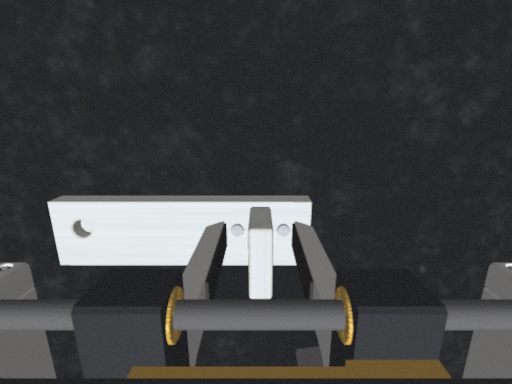

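Still closing, so more rows.

step_arm(
  plan=[
    {"grip": 1,"slide": [0,0,0],"spin": 0},
    {"grip": 1,"slide": [0,0,0],"spin": 0},
    {"grip": 1,"slide": [0,0,0],"spin": 0},
    {"grip": 1,"slide": [0,0,0],"spin": 0},
    {"grip": 1,"slide": [0,0,0],"spin": 0},
    {"grip": 1,"slide": [0,0,0],"spin": 0},
    {"grip": 1,"slide": [0,0,0],"spin": 0},
    {"grip": 1,"slide": [0,0,0],"spin": 0},
    {"grip": 1,"slide": [0,0,0],"spin": 0},
  ],
)

```text
time_s: 4.5
ee_pos: [0.4862, -0.0716, 0.0254]
eef_rot: [-1.571, -0.0, 1.375]
force: [-0.1, 1.0, 0.2]
grip_width: 0.0135
```

```bash
python3 look.py g2 wrist scene
```

```text
time_s 4.5
ee_pos [ 0.4862 -0.0716  0.0254]
eef_rot [-1.5708 -0.      1.3749]
force [-0.1342  0.957   0.1603]
moment [ 0.0714 -0.0432  0.0191]
grip_width 0.0135
```

View pics/wrist_g2.png

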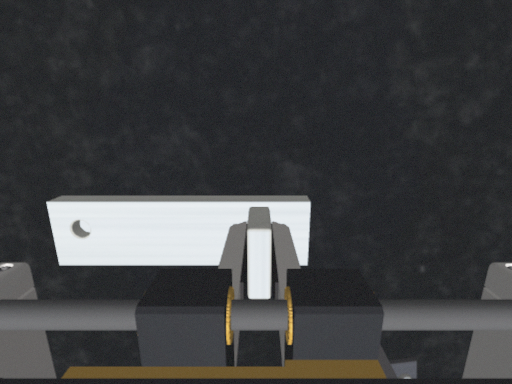

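View pics/scene_g2.png

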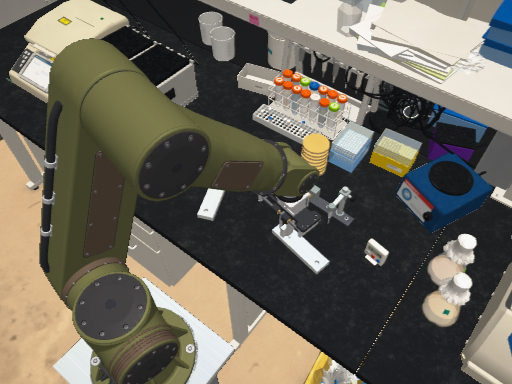

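```bash
python3 - <<'E'
import cv2
t=cv2.imread("pics/wrist_g2.png")
cv2.imwrite("pics/g2_c.png",cv2.resize(t[185:280,45:320],None,fx=2.9,fy=2.9,interpolation=cv2.INTER_CUBIC))
E
```

```text
(no output)
```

View pics/g2_c.png

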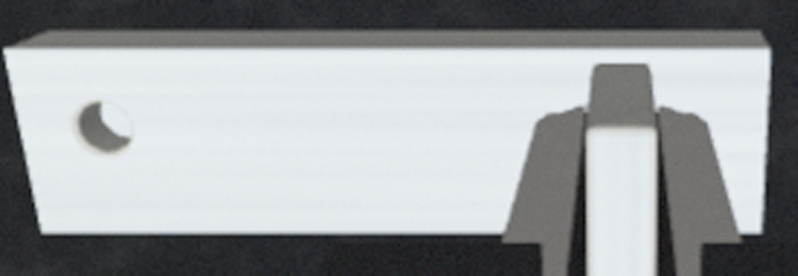

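```bash
python3 - <<'E'
from h import *
import pickle
w=pickle.load(open("wrist_g2.pkl","rb"))
cu=lambda L:[(45+(u+.5)/2.9-.5,185+(v+.5)/2.9-.5) for u,v in L]
ob=(w,[(-20,-145,18),(-20,35,18),(28,35,18),(28,-145,18),(-17,-7,59),(-17,7,59),(0,-125,18)],cu([(3,47),(771,48),(763,235),(40,235),(585,128),(657,128),(105,127)]))
x,r=fit([ob],[.485,-.07,-.19]);print(x.round(4),np.degrees(x[2]));print(r.round(1).tolist())
tcp=np.array([.4862,-.0716]); yaw=1.3749
tx=np.array([np.cos(yaw),np.sin(yaw)]); tz=np.array([-np.sin(yaw),np.cos(yaw)])
d=x[:2]-tcp; print("bar org in tool x,z mm",d@tx*1e3,d@tz*1e3, "rel yaw deg", np.degrees(x[2]-(yaw-np.pi/2)))
E
```

```text
[ 0.4863 -0.0715 -0.1969] -11.284303598282227
[[0.3, 0.5], [-0.2, 0.5], [-0.7, -0.7], [0.5, -1.0], [-0.2, -0.0], [0.6, -0.0], [-0.6, 0.3]]
bar org in tool x,z mm 0.13665562955137267 -0.09503569499818446 rel yaw deg -0.06027085081911287
```

step_arm(
  plan=[
    {"grip": 1,"slide": [0,0,0],"spin": -2.1},
    {"grip": 1,"slide": [0,0,0],"spin": -2.1},
    {"grip": 1,"slide": [0,0,0],"spin": -2.2},
    {"grip": 1,"slide": [0,0,0],"spin": -2.2},
    {"grip": 1,"slide": [0.002,0,-0.003],"spin": 0},
    {"grip": 1,"slide": [0.005,0,-0.008],"spin": 0},
    {"grip": 1,"slide": [0.005,0,-0.008],"spin": 0},
    {"grip": 1,"slide": [0.005,0,-0.008],"spin": 0},
    {"grip": 1,"slide": [0.005,0,-0.008],"spin": 0},
    {"grip": 1,"slide": [0.005,0,-0.008],"spin": 0},
    {"grip": 1,"slide": [0.005,0,-0.008],"spin": 0},
    {"grip": 1,"slide": [0.005,0,-0.008],"spin": 0},
    {"grip": 1,"slide": [0.005,0,-0.008],"spin": 0},
    {"grip": 1,"slide": [0.004,0,-0.007],"spin": 0},
    {"grip": 1,"slide": [0.002,0,-0.005],"spin": 0},
    {"grip": 1,"slide": [0,0,0],"spin": 0},
    {"grip": 1,"slide": [0,0,0],"spin": 0},
    {"grip": 1,"slide": [0,0,0],"spin": 0},
  ],
)

```text
time_s: 6.1
ee_pos: [0.5672, -0.0274, 0.0255]
eef_rot: [-1.571, -0.0, 1.525]
force: [0.0, 0.6, 1.0]
grip_width: 0.0135
```

```bash
python3 look.py m1 wrist scene top
```

```text
time_s 6.1
ee_pos [ 0.5672 -0.0274  0.0255]
eef_rot [-1.571  -0.      1.5249]
force [0.0462 0.6263 0.9514]
moment [ 0.127  -0.1528  0.0417]
grip_width 0.0135
```

View pics/wrist_m1.png

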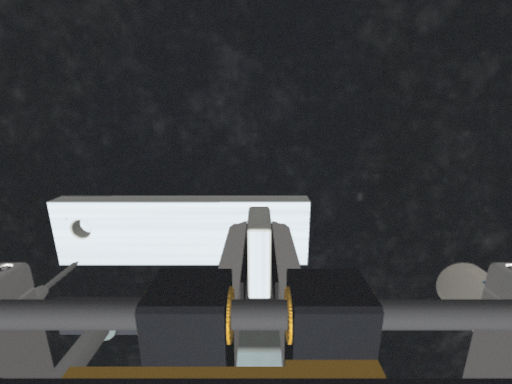

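View pics/scene_m1.png

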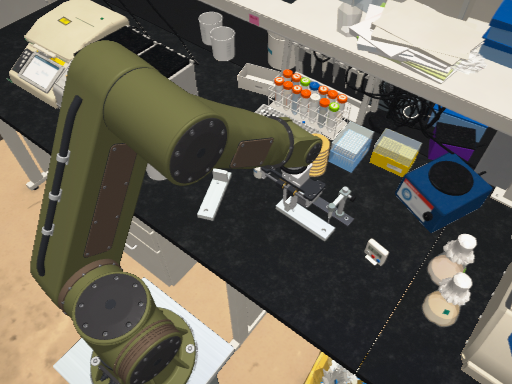

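View pics/top_m1.png

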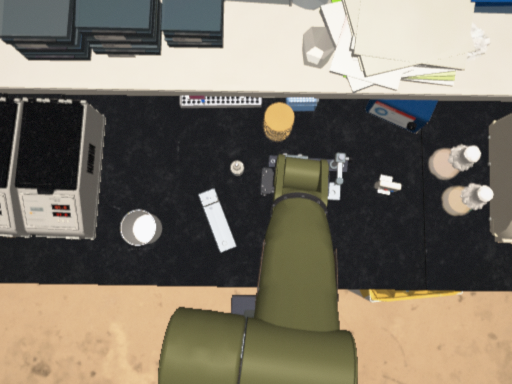

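```bash
python3 - <<'E'
import cv2
t=cv2.imread("pics/wrist_m1.png")
cv2.imwrite("pics/m1_c.png",cv2.resize(t[200:300,20:140],None,fx=6,fy=6,interpolation=cv2.INTER_CUBIC))
s=cv2.imread("pics/scene_m1.png")
cv2.imwrite("pics/m1_s.png",cv2.resize(s[160:250,250:370],None,fx=6,fy=6,interpolation=cv2.INTER_CUBIC))
E
```

```text
(no output)
```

View pics/m1_c.png

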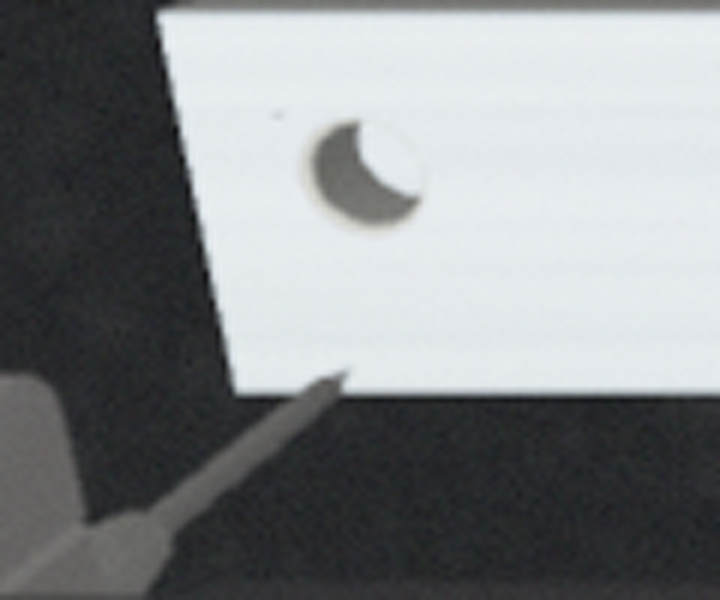

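View pics/m1_s.png

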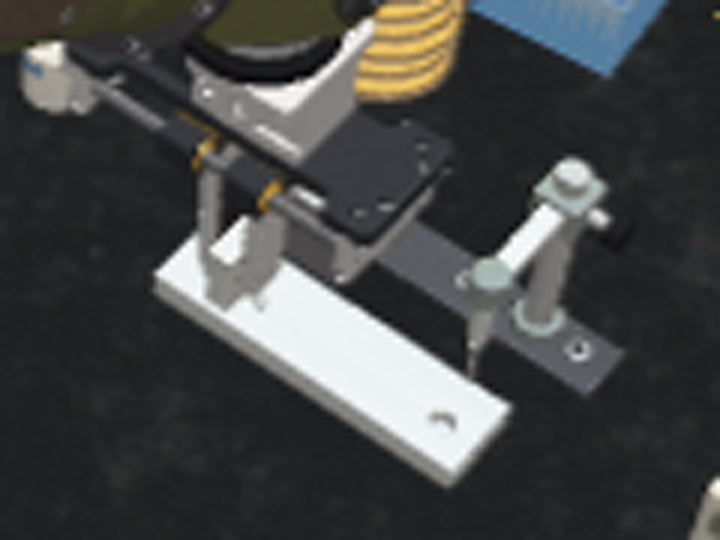

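```bash
python3 - <<'E'
from h import *
import pickle
w=pickle.load(open("wrist_m1.pkl","rb")); s=pickle.load(open("scene_m1.pkl","rb"))
a=lambda u,v:(20+(u+.5)/6-.5,200+(v+.5)/6-.5)
b=lambda u,v:(250+(u+.5)/6-.5,160+(v+.5)/6-.5)
for n,c,h,t in (("w",w,a(365,174),a(348,370)),("s",s,b(443,420),b(470,374))):
    H=back(h,.018,c);T=back(t,.026,c);d=(T-H)[:2];y=1.5249
    print(n,H.round(4),T.round(4),"d",d.round(4),"tool x,z",d@[np.cos(y),np.sin(y)],d@[-np.sin(y),np.cos(y)])
print(place([(0,-125,18)],.5672,-.0274,1.5249-np.pi/2))
print(place([(-20.5,-125,26)],.6075,-.0291,np.radians(-2.65)))
E
```

```text
w [ 0.5613 -0.1521  0.018 ] [ 0.5823 -0.1537  0.026 ] d [ 0.0209 -0.0016] tool x,z -0.0006306553329414758 -0.020978977684330106
s [ 0.5628 -0.1529  0.018 ] [ 0.5881 -0.1511  0.026 ] d [0.0253 0.0018] tool x,z 0.0029943257681801522 -0.02519207321833445
[[ 0.56146497 -0.15226837  0.018     ]]
[[ 0.58124258 -0.15301851  0.026     ]]
```

step_arm(
  plan=[
    {"grip": 1,"slide": [0,0,-0.002],"spin": 0},
    {"grip": 1,"slide": [0,0,-0.003],"spin": 0},
    {"grip": 1,"slide": [0,0,-0.003],"spin": 0},
    {"grip": 1,"slide": [0,0,-0.002],"spin": 0},
    {"grip": 1,"slide": [0,0,0],"spin": 0},
    {"grip": 1,"slide": [0,0,0],"spin": 0},
    {"grip": 1,"slide": [0,0,0],"spin": 0},
  ],
)

```text
time_s: 6.83
ee_pos: [0.5774, -0.0278, 0.0255]
eef_rot: [-1.571, 0.0, 1.525]
force: [1.1, -0.5, 1.1]
grip_width: 0.0137
```

```bash
python3 look.py m2
```

```text
time_s 6.8333
ee_pos [ 0.5774 -0.0278  0.0255]
eef_rot [-1.5711  0.      1.525 ]
force [ 1.0806 -0.5346  1.1031]
moment [ 0.035  -0.1496  0.0788]
grip_width 0.0137
```

step_arm(
  plan=[
    {"grip": 1,"slide": [0,0,-0.001],"spin": 0},
    {"grip": 1,"slide": [0,0,-0.001],"spin": 0},
    {"grip": 1,"slide": [0,0,0],"spin": 0},
    {"grip": 1,"slide": [0,0,0],"spin": 0},
  ],
)

```text
time_s: 7.17
ee_pos: [0.5793, -0.0278, 0.0255]
eef_rot: [-1.571, -0.0, 1.525]
force: [-1.0, 0.5, 1.2]
grip_width: 0.0137
```

```bash
python3 look.py m3
```

```text
time_s 7.1667
ee_pos [ 0.5793 -0.0278  0.0255]
eef_rot [-1.5709 -0.      1.5249]
force [-1.0248  0.5013  1.2306]
moment [0.0331 0.0572 0.0181]
grip_width 0.0137
```

step_arm(
  plan=[
    {"grip": 1,"slide": [0,0,-0.001],"spin": 0},
    {"grip": 1,"slide": [0,0,-0.001],"spin": 0},
    {"grip": 1,"slide": [0,0,0],"spin": 0},
    {"grip": 1,"slide": [0,0,0],"spin": 0},
  ],
)

```text
time_s: 7.5
ee_pos: [0.5809, -0.0279, 0.0255]
eef_rot: [-1.57, -0.0, 1.525]
force: [-4.6, 1.8, 4.5]
grip_width: 0.0139
```

```bash
python3 look.py m4
```

```text
time_s 7.5
ee_pos [ 0.5809 -0.0279  0.0255]
eef_rot [-1.5698e+00 -1.0000e-04  1.5249e+00]
force [-4.5966  1.7872  4.4951]
moment [ 0.1099  0.7423 -0.1317]
grip_width 0.0139
```

step_arm(
  plan=[
    {"grip": 1,"slide": [0,0,-0.001],"spin": 0},
    {"grip": 1,"slide": [0,0,-0.001],"spin": 0},
    {"grip": 1,"slide": [0,0,0],"spin": 0},
    {"grip": 1,"slide": [0,0,0],"spin": 0},
    {"grip": 1,"slide": [0,0,0],"spin": 0},
  ],
)

```text
time_s: 7.92
ee_pos: [0.5827, -0.028, 0.0254]
eef_rot: [-1.569, -0.0, 1.525]
force: [-6.7, 0.2, 6.0]
grip_width: 0.0135
```

```bash
cat > avg.py <<'E'
import sys
from station import get_obs, cams
import cv2, numpy as np, pickle
F=[];M=[]
names=["wrist","scene","wrist","scene","wrist","scene"]; acc={}
for n in names:
    c=cams.calibration(n); w=cams.camera(n); acc.setdefault(n,[]).append(w.astype(float))
    pickle.dump(c,open(f"{n}_{sys.argv[1]}.pkl","wb"))
    o=get_obs(); F.append(o["force"]); M.append(o["moment"])
for n in acc: cv2.imwrite(f"pics/{n}_{sys.argv[1]}.png",np.mean(acc[n],0).round().astype(np.uint8))
print(o["time_s"],np.round(o["ee_pos"],4),np.round(o["eef_rot"],4),o["grip_width"])
print("F",np.mean(F,0).round(2),np.std(F,0).round(2),"M",np.mean(M,0).round(3),np.std(M,0).round(3))
E
python3 avg.py p1
python3 - <<'E'
import cv2
t=cv2.imread("pics/wrist_p1.png")
cv2.imwrite("pics/p1_c.png",cv2.resize(t[200:300,20:140],None,fx=6,fy=6,interpolation=cv2.INTER_CUBIC))
E
```

```text
8.2167 [ 0.5828 -0.0279  0.0255] [-1.5694e+00 -1.0000e-04  1.5249e+00] 0.01374096231830245
F [-5.82  0.43  5.9 ] [0.42 0.48 0.48] M [ 0.058  0.987 -0.132] [0.017 0.019 0.032]
```

View pics/p1_c.png

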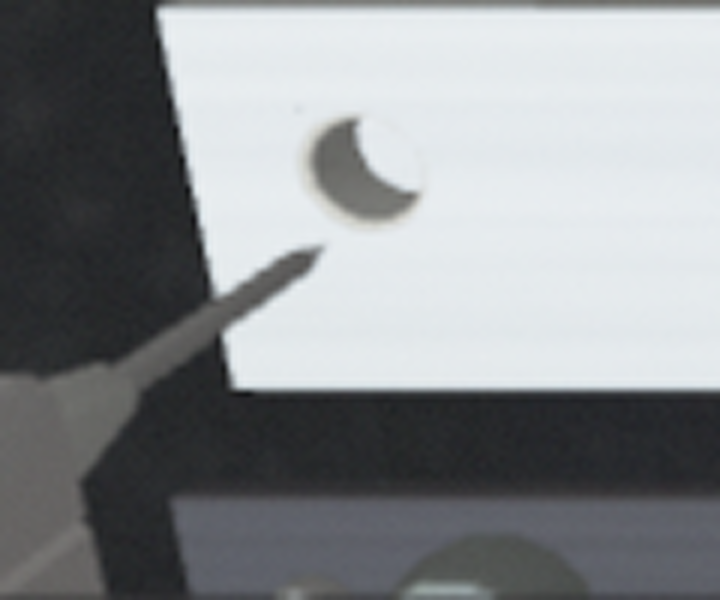

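View pics/wrist_p1.png

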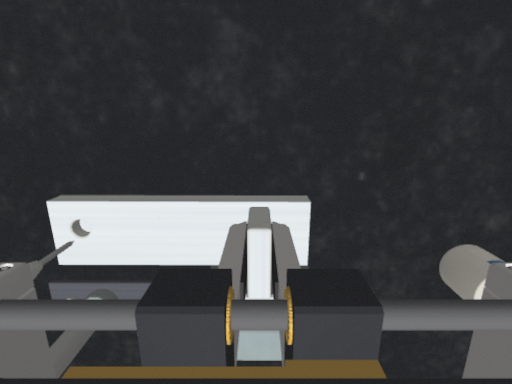

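```bash
cat > edges.py <<'E'
import sys
from h import *
import pickle
tag=sys.argv[1]
c=pickle.load(open(f"wrist_{tag}.pkl","rb")); g=cv2.imread(f"pics/wrist_{tag}.png").astype(float).mean(2)
g=cv2.GaussianBlur(g,(0,0),0.7)
def edge(cols,r0,r1,sgn):
    P=[]
    for u in cols:
        d=sgn*np.diff(g[r0:r1,u]); k=int(np.argmax(d)); k=min(max(k,1),len(d)-2)
        a,b,e=d[k-1:k+2]; den=a-2*b+e
        P.append((u,r0+k+.5+(0.5*(a-e)/den if den else 0)))
    P=np.array(P); p=np.polyfit(P[:,0],P[:,1],1)
    for _ in range(3):
        r=P[:,1]-np.polyval(p,P[:,0]); m=abs(r)<max(2.5*np.median(abs(r)),.1); p=np.polyfit(P[m,0],P[m,1],1)
    return p,np.std(r[m]),m.sum()
def yaw(p,u0,u1,z):
    A=back((u0,np.polyval(p,u0)),z,c);B=back((u1,np.polyval(p,u1)),z,c)
    d=B-A; return np.degrees(np.arctan2(-d[0],d[1])),A.round(4)
for nm,cols,r0,r1,s,z in (("bar far",range(95,215),255,275,-1,.018),("bar near",range(75,300),195,210,1,.018),("foot",range(55,150),275,290,1,.006)):
    p,sd,n=edge(cols,r0,r1,s); print(nm,p.round(4),"sd",sd.round(3),n,yaw(p,cols[0],cols[-1],z))
E
python3 edges.py p1
python3 - <<'E'
from h import *
import pickle
w=pickle.load(open("wrist_p1.pkl","rb"))
a=lambda u,v:(20+(u+.5)/6-.5,200+(v+.5)/6-.5)
H=back(a(364,170),.018,w);T=back(a(323,246),.026,w);d=(T-H)[:2];y=1.5249
print(H.round(4),T.round(4),d.round(4),"tool x,z",d@[np.cos(y),np.sin(y)],d@[-np.sin(y),np.cos(y)])
E
```

```text
bar far [3.500000e-03 2.641374e+02] sd 0.069 120 (np.float64(-2.8353842249186214), array([ 0.605 , -0.1479,  0.018 ]))
bar near [3.200000e-03 2.004748e+02] sd 0.076 225 (np.float64(-2.795084668403569), array([ 0.5565, -0.1521,  0.018 ]))
foot [1.400000e-03 2.823218e+02] sd 0.025 94 (np.float64(-2.7055829928884014), array([ 0.6255, -0.1903,  0.006 ]))
[ 0.5764 -0.1527  0.018 ] [ 0.5823 -0.1537  0.026 ] [ 0.0059 -0.0011] tool x,z -0.0008070234433098907 -0.005953260197165531
```

step_arm(
  plan=[
    {"grip": 1,"slide": [0,0,0.002],"spin": 0},
    {"grip": 1,"slide": [0,0,0.002],"spin": 0},
    {"grip": 1,"slide": [0,0,0.001],"spin": 0},
    {"grip": 1,"slide": [-0.0008,0,0],"spin": 0},
    {"grip": 1,"slide": [0,0,0],"spin": 0},
    {"grip": 1,"slide": [0,0,-0.001],"spin": 0},
    {"grip": 1,"slide": [0,0,-0.0015],"spin": 0},
    {"grip": 1,"slide": [0,0,-0.0015],"spin": 0},
    {"grip": 1,"slide": [0,0,-0.0015],"spin": 0},
    {"grip": 1,"slide": [0,0,-0.0015],"spin": 0},
    {"grip": 1,"slide": [0,0,-0.0015],"spin": 0},
    {"grip": 1,"slide": [0,0,-0.001],"spin": 0},
    {"grip": 1,"slide": [0,0,0],"spin": 0},
    {"grip": 1,"slide": [0,0,0],"spin": 0},
    {"grip": 1,"slide": [0,0,0],"spin": 0},
    {"grip": 1,"slide": [0,0,0],"spin": 0},
  ],
)

```text
time_s: 9.55
ee_pos: [0.587, -0.029, 0.0255]
eef_rot: [-1.569, -0.0, 1.525]
force: [-8.9, -0.7, 8.5]
grip_width: 0.0137
```

```bash
python3 avg.py p2; python3 edges.py p2
python3 - <<'E'
import cv2
t=cv2.imread("pics/wrist_p2.png")
cv2.imwrite("pics/p2_c.png",cv2.resize(t[200:300,20:140],None,fx=6,fy=6,interpolation=cv2.INTER_CUBIC))
E
```

```text
9.85 [ 0.587  -0.029   0.0255] [-1.5686 -0.      1.5248] 0.013781377884954914
F [-9.28  0.36  8.61] [0.46 0.33 0.44] M [ 0.056  1.485 -0.149] [0.027 0.017 0.042]
bar far [3.40000e-03 2.64131e+02] sd 0.071 118 (np.float64(-2.8319425909112446), array([ 0.6093, -0.149 ,  0.018 ]))
bar near [3.200000e-03 2.004403e+02] sd 0.071 220 (np.float64(-2.7997007611827622), array([ 0.5608, -0.1531,  0.018 ]))
foot [6.200000e-03 2.771628e+02] sd 0.048 89 (np.float64(-3.017392859147927), array([ 0.6254, -0.1904,  0.006 ]))
```

View pics/p2_c.png

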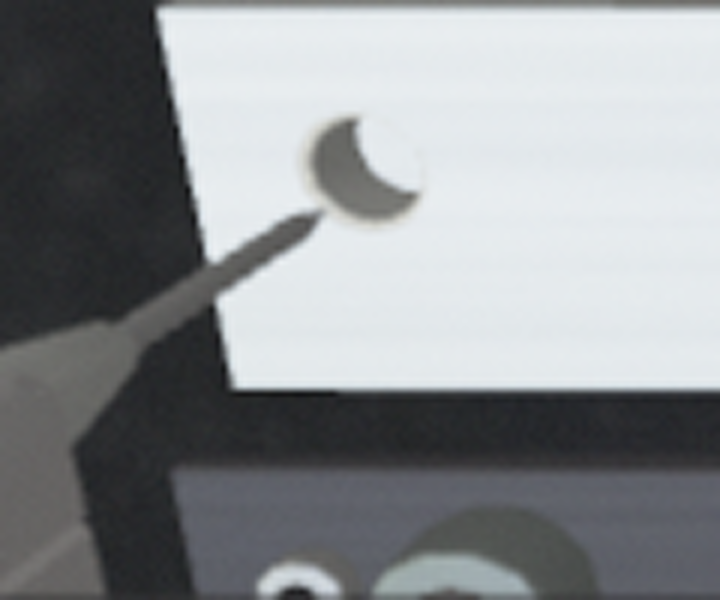

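```bash
python3 - <<'E'
from h import *
import pickle
w=pickle.load(open("wrist_p2.pkl","rb"))
a=lambda u,v:(20+(u+.5)/6-.5,200+(v+.5)/6-.5)
for h in ((364,170),(365,167)):
  H=back(a(*h),.018,w);T=back(a(325,210),.026,w);d=(T-H)[:2];y=1.5249
  print(H.round(4),T.round(4),"tool x,z",d@[np.cos(y),np.sin(y)],d@[-np.sin(y),np.cos(y)])
# predicted pixel of tip if exactly over hole (hole world H, z=.026)
P=H.copy();P[2]=.026; q=proj([P],w)[0]; print("goal tip in crop",(q-[20,200]+.5)*6-.5)
E
python3 - <<'E'
import cv2
s=cv2.imread("pics/scene_p2.png")
cv2.imwrite("pics/p2_s.png",cv2.resize(s[165:240,290:370],None,fx=8,fy=8,interpolation=cv2.INTER_CUBIC))
E
```

```text
[ 0.5806 -0.1537  0.018 ] [ 0.5822 -0.1536  0.026 ] tool x,z 0.000166622268086688 -0.0015732674755358385
[ 0.5803 -0.1535  0.018 ] [ 0.5822 -0.1536  0.026 ] tool x,z -1.111967034741706e-05 -0.0019475807962830835
goal tip in crop [322.14288689 193.86973553]
```

View pics/p2_s.png

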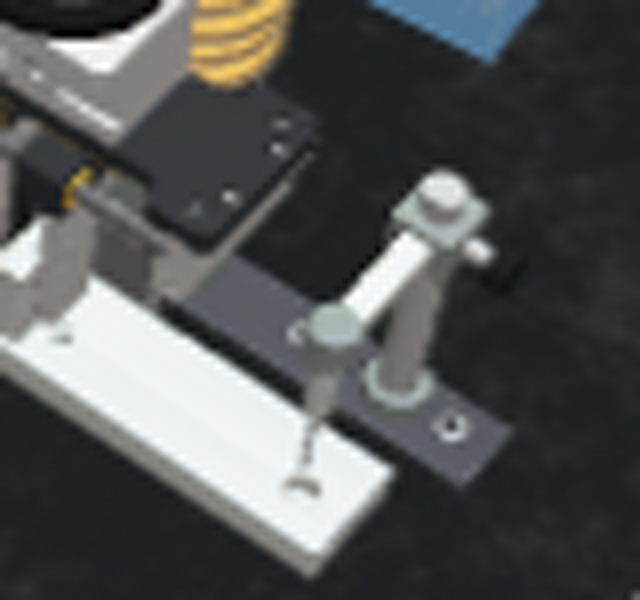

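step_arm(
  plan=[
    {"grip": 1,"slide": [0,0,-0.0006],"spin": 0},
    {"grip": 1,"slide": [0,0,-0.0006],"spin": 0},
    {"grip": 1,"slide": [0,0,0],"spin": 0},
    {"grip": 1,"slide": [0,0,0],"spin": 0},
    {"grip": 1,"slide": [0,0,0],"spin": 0},
    {"grip": 1,"slide": [0,0,0],"spin": 0},
    {"grip": 1,"slide": [0,0,0],"spin": 0},
    {"grip": 1,"slide": [0,0,0],"spin": 0},
  ],
)

```text
time_s: 10.52
ee_pos: [0.588, -0.0291, 0.0255]
eef_rot: [-1.568, -0.0, 1.525]
force: [-10.3, 0.5, 9.8]
grip_width: 0.0139
```

```bash
python3 avg.py p3; python3 edges.py p3
python3 - <<'E'
import cv2
t=cv2.imread("pics/wrist_p3.png")
cv2.imwrite("pics/p3_c.png",cv2.resize(t[200:300,20:140],None,fx=6,fy=6,interpolation=cv2.INTER_CUBIC))
s=cv2.imread("pics/scene_p3.png")
cv2.imwrite("pics/p3_s.png",cv2.resize(s[165:240,270:370],None,fx=8,fy=8,interpolation=cv2.INTER_CUBIC))
E
```

```text
10.8167 [ 0.588  -0.0291  0.0255] [-1.5681 -0.      1.5248] 0.013791456939531306
F [-11.36   0.57   9.63] [0.38 0.71 0.31] M [ 0.055  1.857 -0.161] [0.012 0.043 0.02 ]
bar far [3.300000e-03 2.641342e+02] sd 0.074 119 (np.float64(-2.8260496189681783), array([ 0.6102, -0.149 ,  0.018 ]))
bar near [3.100000e-03 2.004356e+02] sd 0.069 218 (np.float64(-2.793211258589075), array([ 0.5617, -0.1532,  0.018 ]))
foot [5.900000e-03 2.760694e+02] sd 0.057 92 (np.float64(-2.9983475431145616), array([ 0.6254, -0.1902,  0.006 ]))
```

View pics/p3_c.png

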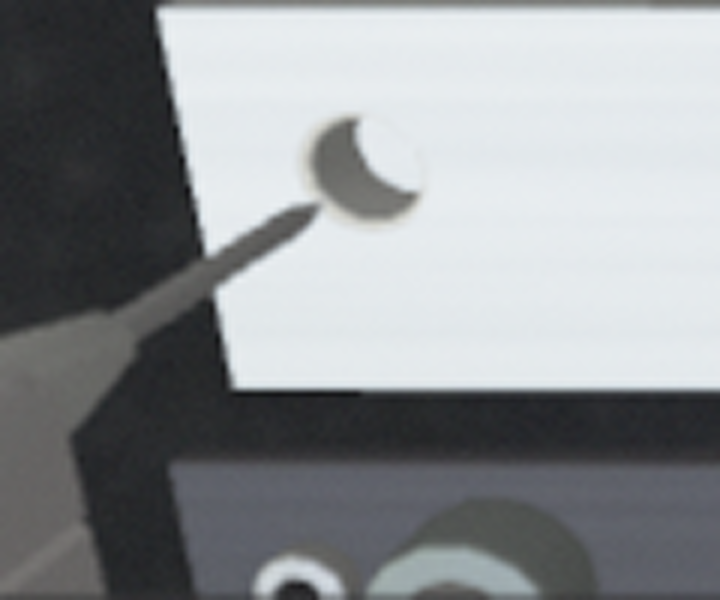

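View pics/p3_s.png

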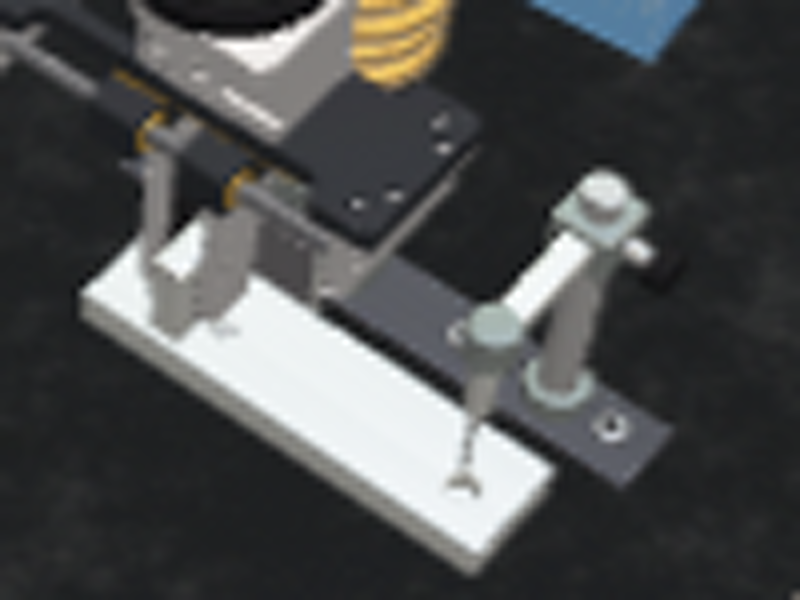

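```bash
python3 edges.py m1; python3 edges.py g2; python3 - <<'E'
import cv2
t=cv2.imread("pics/wrist_p3.png")
cv2.imwrite("pics/p3_d.png",cv2.resize(t[205:250,50:110],None,fx=13,fy=13,interpolation=cv2.INTER_CUBIC))
s=cv2.imread("pics/scene_p3.png")
cv2.imwrite("pics/p3_e.png",cv2.resize(s[205:245,310:350],None,fx=14,fy=14,interpolation=cv2.INTER_CUBIC))
E
```

```text
bar far [1.000000e-04 2.652354e+02] sd 0.007 120 (np.float64(-2.620948037629564), array([ 0.5902, -0.1475,  0.018 ]))
bar near [-1.400000e-03  2.016843e+02] sd 0.065 221 (np.float64(-2.5172310493930583), array([ 0.5416, -0.1516,  0.018 ]))
foot [-3.270000e-02  2.848573e+02] sd 4.043 95 (np.float64(-0.5028690958221381), array([ 0.6106, -0.19  ,  0.006 ]))
bar far [1.000000e-04 2.652472e+02] sd 0.008 120 (np.float64(-11.207020247387023), array([ 0.4909, -0.1937,  0.018 ]))
bar near [  0.     201.2626] sd 0.014 225 (np.float64(-11.196885861596204), array([ 0.4421, -0.1904,  0.018 ]))
foot [2.16000e-02 2.80288e+02] sd 3.819 95 (np.float64(-12.609630347853008), array([ 0.5035, -0.2382,  0.006 ]))
```

View pics/p3_d.png

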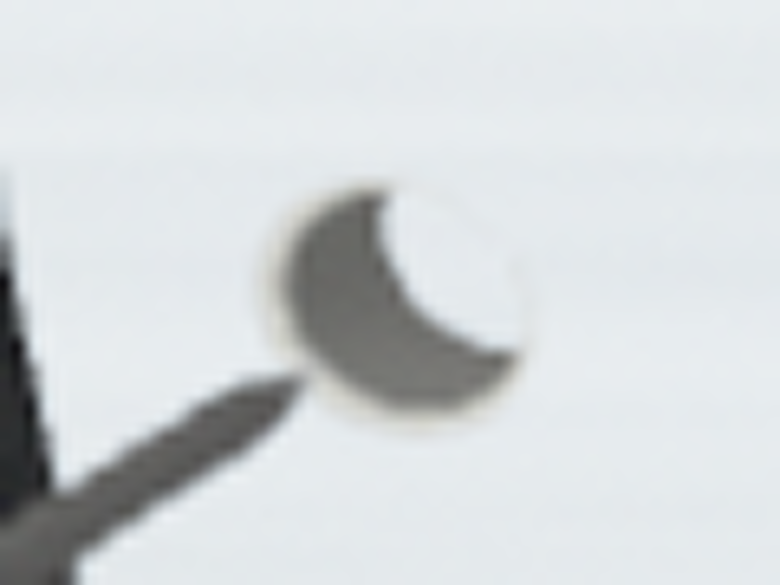

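View pics/p3_e.png

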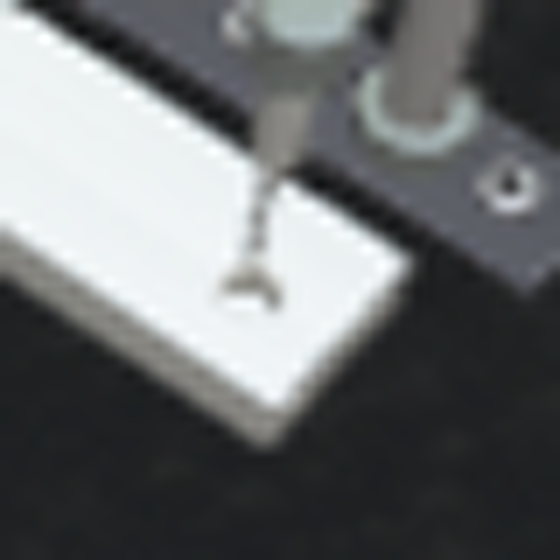

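```bash
python3 - <<'E'
from h import *
import pickle
w=pickle.load(open("wrist_p3.pkl","rb")); s=pickle.load(open("scene_p3.pkl","rb"))
h=(50+398.5/13-.5,205+307.5/13-.5); t=(50+305.5/13-.5,205+378.5/13-.5)
H=back(h,.018,w);T=back(t,.026,w);d=(T-H)[:2];y=1.5248
print(H.round(4),T.round(4),"tool x,z mm",1e3*(d@[np.cos(y),np.sin(y)]),1e3*(d@[-np.sin(y),np.cos(y)]))
# mouth ellipse projected, centred at H -> crop13 bounds check
a=np.linspace(0,2*np.pi,72); C=np.c_[H[0]+.006*np.cos(a),H[1]+.006*np.sin(a),0*a+.018]
q=(proj(C,w)-[50,205]+.5)*13-.5; print("mouth bounds",q.min(0),q.max(0))
# scene: mouth and tip pictures predicted
C0=np.array([[H[0],H[1],.018]]); q=(proj(C,s)-[310,205]+.5)*14-.5; print("scene mouth",q.min(0),q.max(0),q.mean(0))
for dx in (0,.001,.002):
  print(dx,((proj([[H[0]+dx,H[1],.026]],s)-[310,205]+.5)*14-.5)[0]-q.mean(0))
L=place([(28,-145,18),(-20,-145,18)],*(H[:2]+[0.125*np.sin(-.0488)*-0,0]),0)
E
python3 - <<'E'
import cv2
s=cv2.imread("pics/scene_p3.png")
cv2.imwrite("pics/p3_f.png",cv2.resize(s[215:232,318:338],None,fx=30,fy=30,interpolation=cv2.INTER_CUBIC))
E
```

```text
[ 0.5818 -0.1539  0.018 ] [ 0.5825 -0.154   0.026 ] tool x,z mm -0.12202782011178805 -0.6978742133975014
mouth bounds [284.77556965 202.04413996] [510.84324759 410.2189339 ]
scene mouth [218.61369489 267.72260448] [276.77282004 316.07919576] [247.91446396 291.59309861]
0 [  4.61807615 -21.34354164]
0.001 [  7.21018871 -24.5457999 ]
0.002 [  9.80033387 -27.74562766]
```

View pics/p3_f.png

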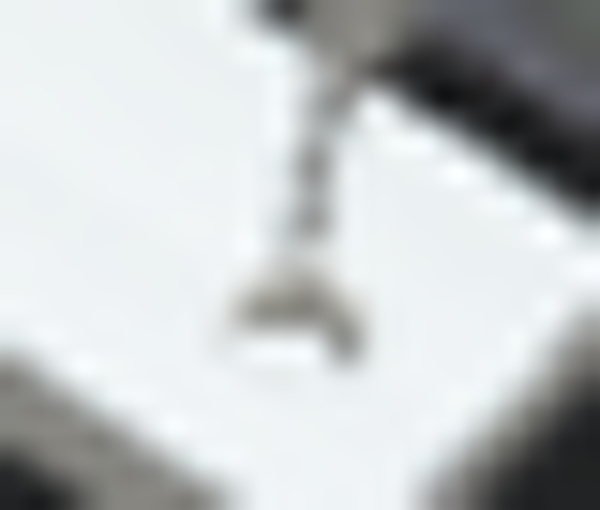

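step_arm(
  plan=[
    {"grip": 1,"slide": [0,0,-0.0004],"spin": 0},
    {"grip": 1,"slide": [0,0,0],"spin": 0},
    {"grip": 1,"slide": [0,0,0],"spin": 0},
    {"grip": 1,"slide": [0,0,0],"spin": 0},
    {"grip": 1,"slide": [0,0,0],"spin": 0},
    {"grip": 1,"slide": [0,0,0],"spin": 0},
    {"grip": 1,"slide": [0,0,0],"spin": 0},
    {"grip": 1,"slide": [0,0,0],"spin": 0},
    {"grip": 1,"slide": [0,0,0],"spin": 0},
    {"grip": 1,"slide": [0,0,0],"spin": 0},
  ],
)

```text
time_s: 11.65
ee_pos: [0.5883, -0.0291, 0.0255]
eef_rot: [-1.568, -0.0, 1.525]
force: [-11.3, 0.5, 10.7]
grip_width: 0.0137
```

```bash
python3 avg.py p4; python3 avg.py p5; python3 edges.py p5
python3 - <<'E'
import cv2,numpy as np
t=np.mean([cv2.imread(f"pics/wrist_{k}.png").astype(float) for k in("p4","p5")],0).astype(np.uint8)
cv2.imwrite("pics/p5_d.png",cv2.resize(t[205:250,50:110],None,fx=13,fy=13,interpolation=cv2.INTER_CUBIC))
E
```

```text
11.95 [ 0.5883 -0.0291  0.0254] [-1.5677 -0.      1.5248] 0.01355712134889872
F [-11.65   0.3   10.55] [0.5  0.42 0.37] M [ 0.053  1.965 -0.153] [0.025 0.036 0.027]
12.25 [ 0.5883 -0.0291  0.0255] [-1.5678e+00 -1.0000e-04  1.5248e+00] 0.01359266138701508
F [-12.11   0.64  10.33] [0.32 0.38 0.41] M [ 0.064  1.944 -0.153] [0.008 0.029 0.032]
bar far [3.300000e-03 2.641338e+02] sd 0.075 120 (np.float64(-2.8239417259240853), array([ 0.6105, -0.1491,  0.018 ]))
bar near [3.100000e-03 2.004375e+02] sd 0.07 218 (np.float64(-2.791754683052978), array([ 0.5621, -0.1532,  0.018 ]))
foot [1.000000e-03 2.762235e+02] sd 0.026 95 (np.float64(-2.6797243580561676), array([ 0.6256, -0.1902,  0.006 ]))
```

View pics/p5_d.png

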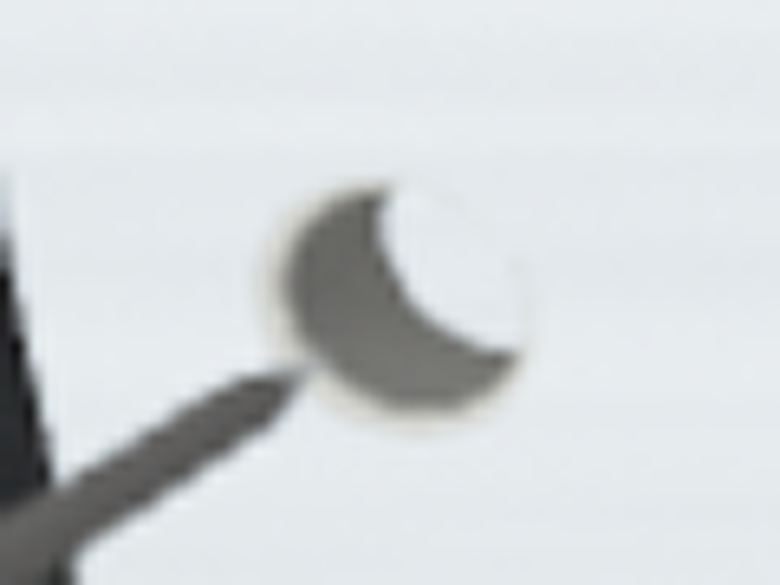

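View pics/scene_p5.png

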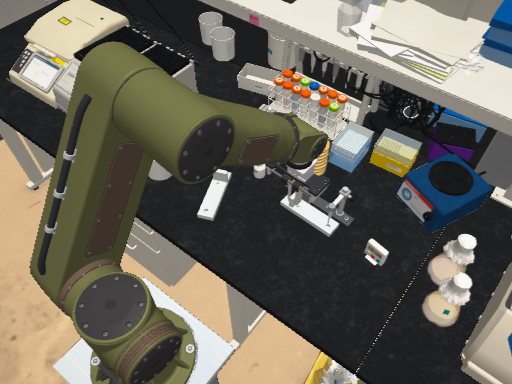

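```bash
python3 -c "
from station import get_obs,hand_in
import numpy as np
o=get_obs();print(o['time_s'],np.abs(o['joint_vel']).max(),np.round(o['force'],1));print(hand_in())"
```

```text
12.25 0.0015549691613336626 [-12.4   0.4   9.9]
the job is handed in; nothing more can be done
None
```

I gripped the right-hand bar by its tab and slid it along the worktop to the fence. I pressed it into the pad and handed in at 12.3 s with the arm still and holding at 45 N grip.

**Last checks**
- **Hole under needle:** the wrist view puts the hole about 0.1 mm off sideways. By that view it is about 0.4 to 0.6 mm short along the press direction. The scene camera is coarser but agrees.
- **Flush:** the bar's edge reads about -2.8°, while the fixture foot reads between -2.7° and -3.0°. The bar turned about 0.2° in the grip at first contact and did not turn further as the force rose, which suggests it settled flat against the pad.
- **Push:** the wrist reads about 12 N along the press direction, above the 10 N asked. I put up to about 2 N of that down to friction under the glide buttons, so the pad force should be near 10 N. From the arm's travel since contact and the needle offset, the pad is pushed in about 7.1 to 8 mm, far from its end stop.

**Less certain**
- **Force rise:** over the last 1.3 mm the force rose faster than the spring alone would explain. I take that as friction building up in the forward direction, but did not confirm it.
- **Downward load:** the wrist also shows about 10 N vertically, so the bar is pressed onto the worktop. The images show no tilt of the bar.
- **Bystanders:** the gripper did not pass near the dropper, timer or beaker, and the pictures I checked show no change. I did not measure their positions again at the end.

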